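Lay out the pouring station

TASK

Get the pouring station ready: stand the aluminium candle mould upright in the middle of the round black mat, inside its yellow ring, and lay the small wax spatula lengthwise inside the yellow outline of the long black mat, pointing either way. Don't tip the mould over on the way, and leave everything else on the table where it is.

Things in the scene. Friction and masses are not known exactly. Their poses are not given: they have to be found in the camera images.
- mould: loose grey aluminium candle mould, an upright round tube 220 mm high and 50 to 56 mm across (about 0.2 kg) on a round foot 61 mm across and 4 mm high. Origin: centre of the underside; z up along the tube.
- spatula: loose small wax spatula lying flat, 99 mm long: turned wooden handle 57 mm long, 14 mm wide and 18 mm high, then a thin metal neck and blade. Origin: at table level under the middle of its length; its y axis runs along it, handle from y = -50 to +7 mm (thickest near y = -25 mm), blade tip at y = +50 mm; x is across it.
- round_mat: round black rubber mat fixed to the table, 100 mm across, 4 mm thick, with a painted yellow ring of 80 mm inner and 88 mm outer diameter. Origin: centre of its underside.
- long_mat: rectangular black rubber mat fixed to the table, 62 mm along its x, 150 mm along its y, 4 mm thick, with a painted yellow outline 44 x 124 mm (outside, lines 4 mm wide). Origin: centre of its underside; y is its long axis.
- wick_spool: bystander: wooden spool of white wick cord, 60 mm across, 66 mm high, standing; the spool's axis is 22 mm from its origin along its y. Leave alone.
- candle: bystander: tall plum-coloured candle standing upright, 47 mm across, 318 mm high; origin under its middle. Leave alone.
- stick_bundle: bystander: bundle of pale wick sticks lying flat, 56 x 88 x 14 mm; origin under its middle. Leave alone.
- cup_red: bystander: red plastic cup, 82 mm across, 93 mm high, standing; origin under its middle. Leave alone.
Not all that is in view belongs to the job. Leave any orange look-alike of the mould alone.

How it is judged:
At the end, for the whole second after the job is handed in: The mould stands upright (within 0.06 rad) on the round mat, its centre within 15 mm of the mat's centre; the spatula lies flat on the long mat, its middle within 20 mm of the mat's middle along both mat axes and its length within 0.3 rad of the mat's long axis, either way round; both at rest (horizontal distance between mould and round_mat below 0.015 m and angle between mould's own z axis and vertical below 0.06 rad and z of mould in the frame of round_mat below 0.008 m and x of spatula in the frame of long_mat between -0.02 and 0.02 m and y of spatula in the frame of long_mat between -0.02 and 0.02 m and z of spatula in the frame of long_mat below 0.01 m and angle between the y axis of spatula and the y axis of long_mat, either way round below 0.3 rad and linear speed of each of mould, spatula below 0.02 m/s); the robot touches nothing.
It fails at once if the mould is tipped over (angle between mould's own z axis and vertical above 0.7 rad).
It fails at once if the wick spool is moved more than 30 mm (distance of wick_spool from where it was at the start of the episode above 0.03 m).
It fails at once if the plum candle is moved more than 30 mm (distance of candle from where it was at the start of the episode above 0.03 m).
It fails at once if the stick bundle is moved more than 30 mm (distance of stick_bundle from where it was at the start of the episode above 0.03 m).
It fails at once if the red cup is moved more than 30 mm (distance of cup_red from where it was at the start of the episode above 0.03 m).
It also fails if it takes over 67 s, if anything falls off the work surface, if the arm or the gripper's body presses on something with over 40 N, if the wrist force passes 120 N, or if a joint passes its speed limit or range.

ROBOT

A 6-joint arm with a two-finger parallel gripper is mounted at the origin on the work surface; the furniture and walls round the work are solid. World frame = base frame: x ahead of the robot, y to its left, z up, the work surface at z = 0. Lengths are in m, angles in rad, forces in N, time in s.
With the tool pointing down it reaches from about 0.35 to 0.775 m from the base axis. Payload 7.3 kg.
Tool frame: the origin (TCP) lies on the centre line of the jaws, within the pads' length; the fingertips stand 11 mm ahead of it and the grasp point (between the pads) lies 8 mm behind it; y points along the fingers, z is the direction in which the jaws open and shut, and the axes are right-handed (so a half turn about y gives the same grasp; the last joint's range is limited). The gripper opens to 92 mm and grips with 3 to 60 N. Pads are 19 mm wide; open, the fingers measure 130 mm over their backs; the gripper's body (75 mm by 190 mm) begins 47 mm behind the grasp point.
Start: joints at [-1.467, 0.342, 1.524, -0, 1.275, -0.146], TCP at [0.13, -0.509, 0.238] pointing down, gripper open.
Joint ranges: [-2.53, 2.53], [-0.77, 2.02], [0.04, 2.7], [-1, 4.14], [0.28, 2.66], [-3.11, 3.11]. Speed limits (rad/s): [2.57, 2.57, 3.14, 3.14, 3.14, 3.14].

INTERFACE

Orientations are given as [roll, pitch, yaw] about the fixed x, y, z axes, in that order (R = Rz(yaw) Ry(pitch) Rx(roll)).
In Python, from cell import robot, cams gives the robot as it stands.
- The arm moves only by the tool apply_moves, never from a script. Its argument "plan" is a list of rows, each a list of 7 numbers: the shift along the tool's x, y, z in m, then the turn, a rotation vector about the tool's x, y, z in degrees, then the gripper command: -1 is fully open, 1 is shut, values between are in proportion. A call has exactly 5 rows; each row is the pose to reach, as a shift and turn from the pose commanded when the call began, along the tool's axes at that moment; what a row does not reach only later rows make up. A row lasts 1/8 s, in which the tool goes at most 62.5 mm and 10.7 degrees, less where a joint would pass 70% of its speed; a pose out of reach is approached as far as the arm can. A call with a gripper value outside its range is refused whole. The fingers move at their own pace and stop on an object; "squeeze" is the grip in N (left out, the last holds). Time passes only in rows, so rows that repeat a pose let the fingers close, or fill a call up. It gives the time, the measured TCP pose, the force and the opening at its end, in the units of the state.
- robot.observe(): the state, without advancing time (a new reading comes with each control period).
- cams.read_camera(name): name is "side" or "top"; returns the picture (420x560x3 uint8, blue, green, red); there is no depth.
- cams.calibration(name): a dict with "fx", "fy", "cx", "cy" (pixels), "extrinsics" (4x4, takes a point from world to camera coordinates). Camera axes: x right, y up, looking along -z (the intrinsics and any distortion apply to the point x, -y, -z); pixel columns grow to the right and rows downward; lengths in m; the calibration is good to about 2 mm. A picture is of the moment at which its call begins. calibration takes no time and is no camera call.
- robot.hand_in(): hands the job in, once; it reports no verdict.
The state is a dict: "time": time; "qpos": joint angles; "qvel": joint speeds; "joint_efforts": joint torques, N m; "tool_pos": TCP position; "tool_rot": TCP orientation; "contact_force": force on the tool from outside, world axes, zero at the start; "torque": the same for the moment, N m; "opening": finger opening in m.
Only numpy, scipy, OpenCV 4.12 (cv2) and the standard library are available. Lean on these libraries where they do the work, as an engineer would, in place of code of your own. Each camera call takes 0.05 s, during which the arm holds its last target. There are 200 camera calls.

## Working session

There is one attempt and no reset: what is moved stays moved. The work goes in short steps, Python scripts to look and compute and a tool call to move; the robot and the scene stay as the last step left them, time stands still between calls to the robot, and variables do not carry over. Pictures are saved under pics/ and viewed, about 8 in all and at most 12, crops included, and the job is handed in when it is done.

Besides the shell and the picture viewer there is one more tool, called as name(argument=value, ...) on one line, values as JSON. apply_moves: Moves the arm, as the interface text tells. Its arguments: {"type":"object","properties":{"plan":{"type":"array","items":{"type":"array","items":{"type":"number"}}},"squeeze":{"type":"number"}},"required":["plan"]}

```bash
mkdir -p pics; cat > h.py <<'E'
import numpy as np, cv2
from cell import robot, cams
def cal(n):
    c=cams.calibration(n); return c,np.array(c["extrinsics"])
def ray(n,u,v):
    c,E=cal(n); d=np.array([(u-c["cx"])/c["fx"],-(v-c["cy"])/c["fy"],-1.])
    R,t=E[:3,:3],E[:3,3]; return -R.T@t, R.T@d
def at(n,u,v,z):
    o,d=ray(n,u,v); return o+d*(z-o[2])/d[2]
def proj(n,p):
    c,E=cal(n); q=E[:3,:3]@np.array(p)+E[:3,3]
    return c["cx"]+c["fx"]*q[0]/-q[2], c["cy"]+c["fy"]*-q[1]/-q[2]
def snap(n,f,crop=None,k=1):
    im=cams.read_camera(n)
    if crop: x0,x1,y0,y1=crop; im=im[y0:y1,x0:x1]
    cv2.imwrite("pics/"+f,cv2.resize(im,None,fx=k,fy=k,interpolation=cv2.INTER_CUBIC))
E
python3 - <<'E'
from h import *
snap("top","t0.png",k=1.4); snap("side","s0.png",k=1.4)
for n in("top","side"):
    print({k:(np.round(v,3).tolist()) for k,v in cams.calibration(n).items()}, ray(n,280,210))
s=robot.observe(); print(s)
E
```

```text
{'fx': 426.977, 'fy': 426.977, 'cx': 285.89, 'cy': 212.377, 'extrinsics': [[0.014, -1.0, 0.003, 0.06], [0.988, 0.014, 0.157, -0.586], [-0.157, 0.001, 0.988, -1.144], [0.0, 0.0, 0.0, 1.0]]} (array([0.39823952, 0.06948316, 1.22183458]), array([ 0.16190573,  0.01280978, -0.98683521]))
{'fx': 447.007, 'fy': 447.007, 'cx': 280.004, 'cy': 213.074, 'extrinsics': [[1.0, 0.004, 0.006, -0.588], [-0.007, 0.564, 0.826, -0.079], [-0.001, -0.826, 0.564, -0.991], [0.0, 0.0, 0.0, 1.0]]} (array([ 0.58708825, -0.77209287,  0.62785617]), array([ 4.89091923e-04,  8.29630475e-01, -5.58355024e-01]))
{'time': 0.1, 'qpos': array([-1.46698471e+00,  3.42646083e-01,  1.52492254e+00,  1.72690993e-06,
        1.27537576e+00, -1.45991974e-01]), 'qvel': array([ 0.00181877, -0.00331046, -0.00121879,  0.0005986 ,  0.00115656,
        0.00012216]), 'joint_efforts': array([ 9.82642814e-04, -4.32003880e+01, -2.44694638e+01,  7.19205779e-02,
        5.26048732e-02, -4.66094934e-05]), 'tool_pos': array([ 0.12977754, -0.50835449,  0.23711769]), 'tool_rot': array([-1.57213343e+00,  1.98274370e-04, -2.89178970e+00]), 'contact_force': array([-0.4114384 , -0.28295485,  0.42994316]), 'torque': array([ 0.04688557,  0.05080143, -0.04351816]), 'opening': 0.091613986081858}
```

View pics/t0.png

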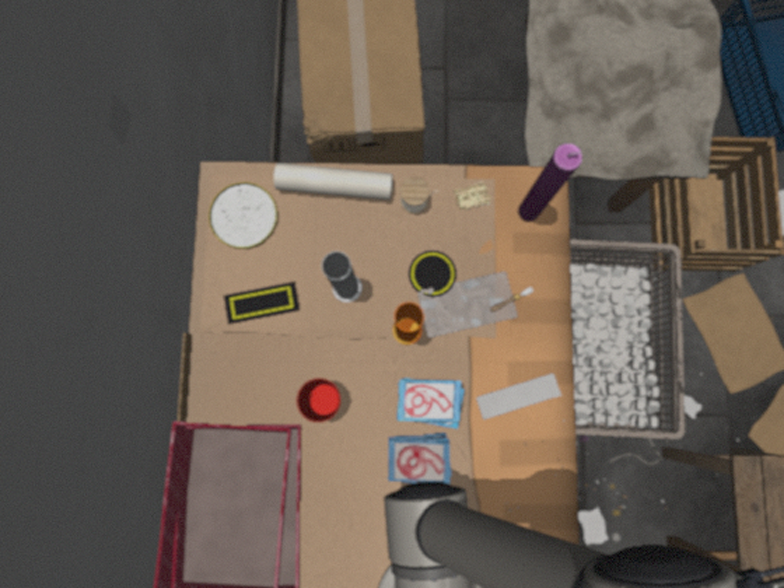

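View pics/s0.png

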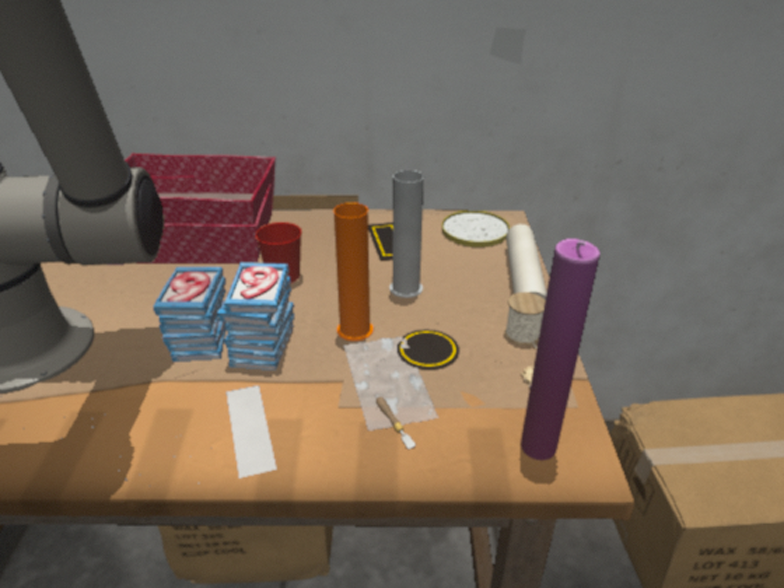

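The first view shows these candidates (pixels in the 1.4x top picture):
- **Mould:** grey tube, foot at (348,290). The orange look-alike is at (408,322), to be left alone.
- **Spatula:** (512,299). The white strip at (519,395) is not it.
- **Round mat:** ringed black disc at (432,273). The white plate at (244,215) is not it.
- **Long mat:** (261,303).

Next is a close crop to check the choice.

```bash
python3 - <<'E'
from h import *
t=cams.read_camera("top"); s=cams.read_camera("side")
r=lambda im,k:cv2.resize(im,None,fx=k,fy=k,interpolation=cv2.INTER_CUBIC)
a=r(t[170:260,150:400],3.2)
b=r(s[275:325,255:305],6); c=r(s[115:215,260:330],3); d=r(s[230:268,275:335],4)
C=np.zeros((300,800,3),np.uint8)
C[:300,:300]=b; C[:300,305:515]=c; C[:152,520:760]=d
cv2.imwrite("pics/c1.png",np.vstack([a,C]))
E
```

```text
(no output)
```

View pics/c1.png

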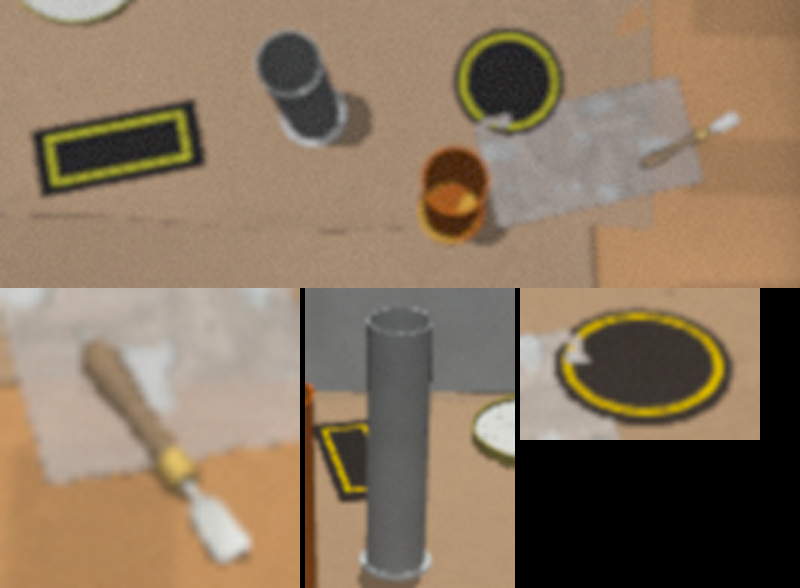

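The crop shows the grey tube with a clear foot at (315,113) and a rim centred at (290,64). The round mat is at (509,82) and the long mat at (118,147). The spatula handle end is at (642,161) and its tip at (738,118).

```bash
python3 - <<'E'
from h import *
T=lambda x,y,z:at("top",150+x/3.2,170+y/3.2,z)
p=lambda n,a:print(n,np.round(a,4))
p("lm",T(118,147.5,.004)); a=(T(192,101,.004)+T(203,164,.004))/2; b=(T(33,130,.004)+T(43,194,.004))/2
p("lm ends",[a,b]); print("yaw dir",np.degrees(np.arctan2(*(a-b)[[1,0]])))
p("rm",T(509,82,.004)); p("rim",T(290,64,.22)); p("foot",T(315,113,.004))
h=T(642,161,.008);t=T(738,118,.004);p("spat top",[h,t,(h+t)/2])
S=lambda x,y,z:at("side",255+x/6,275+y/6,z)
h2=S(88,62,.009);t2=S(242,262,.003);p("spat side",[h2,t2,(h2+t2)/2])
d=t2-h2; print(np.linalg.norm(d),np.degrees(np.arctan2(d[1],d[0])))
p("side foot",at("side",260+(395.5-305)/3,115+(561-288)/3,.004))
p("side rim",at("side",260+(399-305)/3,115+(321-288)/3,.22))
p("side rm",at("side",275+(643-520)/4,230+(366-288)/4,.004))
from scipy.spatial.transform import Rotation as R
s=robot.observe(); M=R.from_euler('xyz',s["tool_rot"]).as_matrix(); print(M.round(3)) 
for n,u,v,z in [("orange",408,335,.004),("orangetop",408,310,.22),("cup",319,400,.09),("spool",415,190,.06),("candle",528,215,0),("sticks",472,195,.01),("roll",333,182,.03),("box1",430,400,.1),("plate",244,215,.01)]: p(n,at("top",u/1.4,v/1.4,z))
E
```

```text
lm [0.5763 0.3533 0.004 ]
lm ends [[0.5911 0.2824 0.004 ]
 [0.5622 0.4245 0.004 ]]
yaw dir -78.49299250611655
rm [0.6416 0.0015 0.004 ]
rim [0.6098 0.1776 0.22  ]
foot [0.6105 0.1769 0.004 ]
spat top [[ 0.5704 -0.118   0.008 ]
 [ 0.6115 -0.2059  0.004 ]
 [ 0.5909 -0.162   0.006 ]]
spat side [[ 0.5681 -0.1206  0.009 ]
 [ 0.6171 -0.2018  0.003 ]
 [ 0.5926 -0.1612  0.006 ]]
0.09508391157244914 -58.85782334532226
side foot [0.6133 0.1733 0.004 ]
side rim [0.6119 0.1748 0.22  ]
side rm [ 0.6451 -0.0009  0.004 ]
[[-0.969 -0.     0.247]
 [-0.247  0.001 -0.969]
 [-0.    -1.    -0.001]]
orange [0.5137 0.0512 0.004 ]
orangetop [0.5356 0.055  0.22  ]
cup [0.3816 0.2171 0.09  ]
spool [0.803  0.0415 0.06  ]
candle [ 0.7724 -0.1998  0.    ]
sticks [ 0.8113 -0.0802  0.01  ]
roll [0.8282 0.2116 0.03  ]
box1 [0.3846 0.0105 0.1   ]
plate [0.7603 0.3982 0.01  ]
```

```bash
cat >> h.py <<'E'
from scipy.spatial.transform import Rotation as R
def go(x,y,z,yaw):
    "tool-frame shift (mm) and rotvec (deg) to TCP x,y,z with tool down, jaws opening along yaw (deg)"
    s=robot.observe(); M=R.from_euler('xyz',s["tool_rot"]).as_matrix()
    Y=[0,0,-1.]; Z=[np.cos(np.radians(yaw)),np.sin(np.radians(yaw)),0]; G=np.c_[np.cross(Y,Z),Y,Z]
    print("t",round(s["time"],2),"pos",s["tool_pos"].round(4),"open",round(s["opening"],4),
     "F",s["contact_force"].round(1),"yaw",np.degrees(np.arctan2(M[1,2],M[0,2])).round(1),"q",s["qpos"].round(2))
    print("shift mm",(M.T@(np.array([x,y,z])-s["tool_pos"])*1e3).round(1),"turn",np.degrees(R.from_matrix(M.T@G).as_rotvec()).round(1))
E
```

apply_moves(plan=[[-0.053, 0.008, -0.025, 0, -10.4, 0, 0.1], [-0.106, 0.016, -0.05, 0, -20.8, 0, 0.1], [-0.159, 0.024, -0.075, 0, -31.2, 0, 0.1], [-0.212, 0.032, -0.1, 0, -41.6, 0, 0.1], [-0.264, 0.04, -0.124, 0, -52, 0, 0.1]], squeeze=15)

```text
time: 0.82
tool_pos: [0.3562, -0.3219, 0.1975]
tool_rot: [-1.571, -0.0, -1.978]
contact_force: [0.4, -0.5, 0.3]
opening: 0.0461
```

```bash
python3 -c "
from h import *
go(.580,-.139,.12,28)"
```

```text
t 0.82 pos [ 0.3562 -0.3219  0.1975] open 0.0461 F [ 0.4 -0.5  0.3] yaw -23.4 q [-0.89  0.3   1.71 -0.    1.14 -0.49]
shift mm [-256.7   77.5  132.9] turn [ -0.  -51.4   0. ]
```

apply_moves(plan=[[-0.051, 0.015, 0.027, 0, -10.3, 0, 0.1], [-0.102, 0.03, 0.053, 0, -20.6, 0, 0.1], [-0.154, 0.046, 0.08, 0, -30.9, 0, 0.1], [-0.205, 0.062, 0.106, 0, -41.1, 0, 0.1], [-0.257, 0.077, 0.133, 0, -51.4, 0, 0.1]])

```text
time: 1.45
tool_pos: [0.5812, -0.14, 0.12]
tool_rot: [-1.571, -0.0, -1.081]
contact_force: [0.1, -1.5, -0.4]
opening: 0.0412
```

```bash
python3 - <<'E'
from h import *
go(.580,-.139,.016,28)
s=cams.read_camera("side");t=cams.read_camera("top")
r=lambda im,k:cv2.resize(im,None,fx=k,fy=k,interpolation=cv2.INTER_CUBIC)
cv2.imwrite("pics/c2.png",np.hstack([r(s[210:330,220:320],4),r(t[150:270,320:420],4)]))
E
```

```text
t 1.45 pos [ 0.5812 -0.14    0.12  ] open 0.0412 F [ 0.1 -1.5 -0.4] yaw 28.1 q [-0.36  0.58  1.47 -0.    1.09 -0.85]
shift mm [ -1.5 104.   -0.6] turn [0.  0.1 0. ]
```

View pics/c2.png

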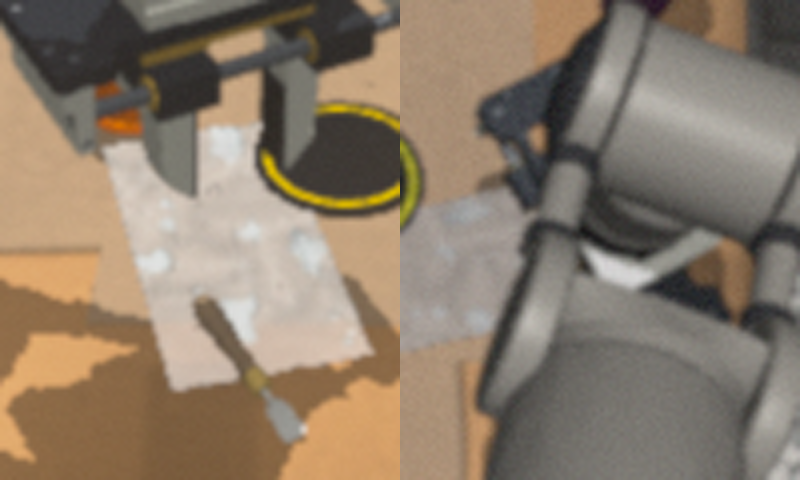

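The side view shows the spatula undisturbed below the open jaws, from handle end (203,300) to tip (292,438). Descending.

apply_moves(plan=[[-0.001, 0.04, 0, 0, 0, 0, 0.1], [-0.001, 0.08, -0.001, 0, 0, 0, 0.1], [-0.001, 0.105, -0.001, 0, 0, 0, 0.1], [-0.001, 0.105, -0.001, 0, 0, 0, 1], [-0.001, 0.105, -0.001, 0, 0, 0, 1]])

```text
time: 2.17
tool_pos: [0.5789, -0.1414, 0.0167]
tool_rot: [-1.57, -0.001, -1.088]
contact_force: [-0.3, -0.3, 0.6]
opening: 0.026
```

apply_moves(plan=[[0, 0, 0, 0, 0, 0, 1], [0, 0, 0, 0, 0, 0, 1], [0, 0, 0, 0, 0, 0, 1], [0, -0.015, 0, 0, 0, 0, 1], [0, -0.03, 0, 0, 0, 0, 1]])

```text
time: 2.8
tool_pos: [0.5787, -0.1409, 0.0467]
tool_rot: [-1.571, -0.0, -1.087]
contact_force: [-0.4, 0.2, -0.4]
opening: 0.012
```

```bash
python3 - <<'E'
from h import *
go(.580,-.139,.28,28)
s=cams.read_camera("side")
r=lambda im,k:cv2.resize(im,None,fx=k,fy=k,interpolation=cv2.INTER_CUBIC)
cv2.imwrite("pics/c3.png",r(s[230:330,210:330],5))
E
```

```text
t 2.8 pos [ 0.5787 -0.1409  0.0467] open 0.012 F [-0.4  0.2 -0.4] yaw 27.7 q [-0.37  0.67  1.54 -0.    0.93 -0.85]
shift mm [  -1.1 -233.3    2.1] turn [ 0.  -0.3  0. ]
```

View pics/c3.png

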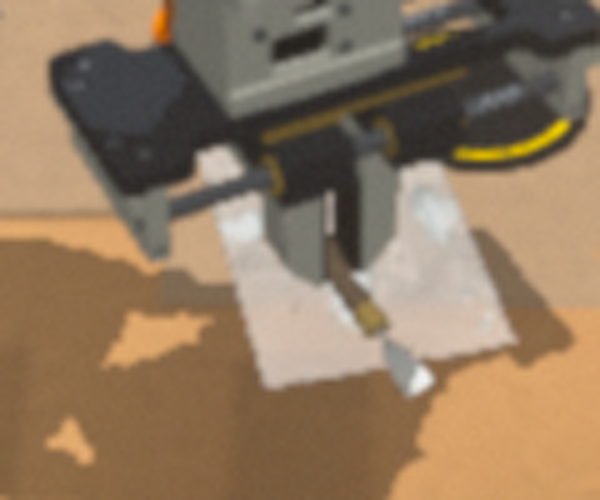

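The handle is held (opening 12 mm) and the spatula hangs level along the jaws, tip at (425,380). Lifting over the tubes.

apply_moves(plan=[[0, -0.04, 0, 0, 0, 0, 1], [0, -0.09, 0, 0, 0, 0, 1], [0, -0.15, 0, 0, 0, 0, 1], [0, -0.2, 0, 0, 0, 0, 1], [0, -0.25, 0, 0, 0, 0, 1]])

```text
time: 3.48
tool_pos: [0.5783, -0.1408, 0.2982]
tool_rot: [-1.57, -0.001, -1.087]
contact_force: [0.1, -0.9, -1.0]
opening: 0.0115
```

apply_moves(plan=[[-0.025, 0, 0.012, 0, 1, 0, 1], [-0.073, 0, 0.036, 0, 3, 0, 1], [-0.126, 0, 0.063, 0, 5, 0, 1], [-0.179, 0, 0.09, 0, 7, 0, 1], [-0.232, 0, 0.117, 0, 9, 0, 1]])

```text
time: 4.1
tool_pos: [0.5739, 0.1206, 0.2964]
tool_rot: [-1.57, -0.0, -1.246]
contact_force: [1.4, -0.8, -0.7]
opening: 0.0119
```

```bash
python3 -c "
from h import *
go(.571,.3775,.297,11.3)"
```

```text
t 4.1 pos [0.5739 0.1206 0.2964] open 0.0119 F [ 1.4 -0.8 -0.7] yaw 18.6 q [ 0.08  0.42  1.24 -0.    1.48 -0.25]
shift mm [-244.3   -0.6   79.3] turn [-0.   7.3  0. ]
```

apply_moves(plan=[[-0.053, 0, 0.017, 0, 2, 0, 1], [-0.106, 0, 0.034, 0, 3.5, 0, 1], [-0.16, 0, 0.052, 0, 5, 0, 1], [-0.21, 0, 0.068, 0, 6.5, 0, 1], [-0.244, 0, 0.079, 0, 7.3, 0, 1]])

```text
time: 4.72
tool_pos: [0.57, 0.3778, 0.2959]
tool_rot: [-1.571, 0.0, -1.37]
contact_force: [1.3, -0.6, -0.7]
opening: 0.012
```

apply_moves(plan=[[0, 0.04, 0, 0, 0, 0, 1], [0, 0.1, 0, 0, 0, 0, 1], [0, 0.15, 0, 0, 0, 0, 1], [0, 0.2, 0, 0, 0, 0, 1], [0, 0.22, 0, 0, 0, 0, 1]])

```text
time: 5.35
tool_pos: [0.5691, 0.3744, 0.0722]
tool_rot: [-1.576, -0.002, -1.372]
contact_force: [0.5, -0.2, -0.7]
opening: 0.0119
```

```bash
python3 - <<'E'
from h import *
go(.571,.3775,.022,11.3)
s=cams.read_camera("side");t=cams.read_camera("top")
r=lambda im,k:cv2.resize(im,None,fx=k,fy=k,interpolation=cv2.INTER_CUBIC)
cv2.imwrite("pics/c4.png",np.hstack([r(s[110:210,230:330],4),r(t[170:270,140:240],4)]))
E
```

```text
t 5.35 pos [0.5691 0.3744 0.0722] open 0.0119 F [ 0.5 -0.2 -0.7] yaw 11.4 q [ 0.47  0.78  1.23 -0.    1.14  0.27]
shift mm [-2.8 50.2  2.8] turn [0.3 0.1 0.1]
```

View pics/c4.png

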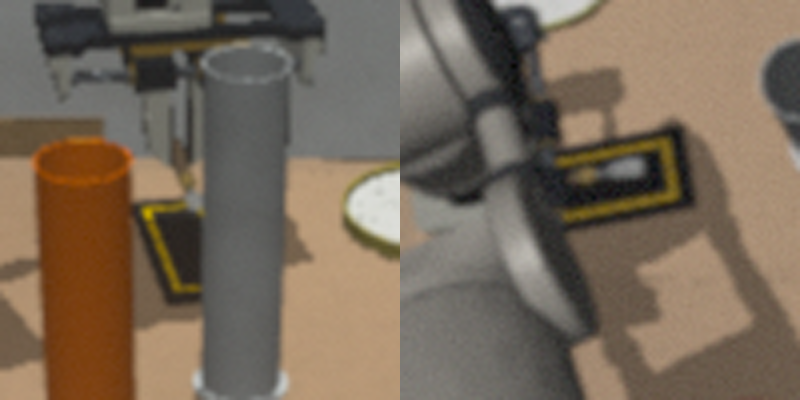

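The top view shows the blade over the long mat, tip at (643,168) and ferrule at (580,176) in the crop. Checking the tip position against the mat.

```bash
python3 - <<'E'
from h import *
a=at("top",140+243/4,170+168/4,.06);b=at("top",140+180/4,170+176/4,.064)
d=a-b;u=np.array([.199,-.98])
print(a,b,np.degrees(np.arctan2(d[1],d[0])),"mid",a[:2]-.05*u)
go(.571,.3775,.021,11.3)
E
```

```text
[0.58007651 0.30266445 0.06      ] [0.57326869 0.34475928 0.064     ] -80.81333142745395 mid [0.57012651 0.35166445]
t 5.45 pos [0.5693 0.3744 0.0728] open 0.0118 F [ 0.2 -0.3 -0.7] yaw 11.4 q [ 0.47  0.78  1.23 -0.    1.14  0.27]
shift mm [-2.7 51.8  2.6] turn [0.3 0.1 0.1]
```

apply_moves(plan=[[0, 0.02, 0.005, 0, 0, 0, 1], [0, 0.035, 0.005, 0, 0, 0, 1], [0, 0.045, 0.005, 0, 0, 0, 1], [0, 0.051, 0.005, 0, 0, 0, 1], [0, 0.052, 0.005, 0, 0, 0, 1]])

```text
time: 6.08
tool_pos: [0.5757, 0.3762, 0.0234]
tool_rot: [-1.571, -0.0, -1.372]
contact_force: [0.3, 0.7, -0.7]
opening: 0.0119
```

apply_moves(plan=[[0, 0, 0, 0, 0, 0, 1], [0, 0, 0, 0, 0, 0, 0.6], [0, 0, 0, 0, 0, 0, 0.3], [0, 0, 0, 0, 0, 0, 0.2], [0, 0, 0, 0, 0, 0, 0.2]])

```text
time: 6.7
tool_pos: [0.5758, 0.3763, 0.0238]
tool_rot: [-1.571, -0.0, -1.372]
contact_force: [-1.0, 0.8, 0.1]
opening: 0.0362
```

apply_moves(plan=[[0, -0.02, 0, 0, 0, 0, 0.2], [0, -0.07, 0, 0, 0, 0, 0.2], [0, -0.13, 0, 0, 0, 0, 0.1], [0, -0.19, 0, 0, 0, 0, -0.5], [0, -0.24, 0, 0, 0, 0, -1]])

```text
time: 7.32
tool_pos: [0.5758, 0.3763, 0.2685]
tool_rot: [-1.567, 0.001, -1.372]
contact_force: [1.3, 1.0, 0.3]
opening: 0.0569
```

```bash
python3 -c "
from h import *
go(.611,.1755,.28,11.3)"
```

```text
t 7.33 pos [0.5758 0.3763 0.2685] open 0.0569 F [1.3 1.  0.3] yaw 11.4 q [ 0.47  0.64  0.94 -0.    1.55  0.27]
shift mm [203.8 -11.7  -5.2] turn [-0.2  0.1 -0.1]
```

apply_moves(plan=[[0.04, -0.01, -0.001, 0, 0, 0, -1], [0.09, -0.012, -0.002, 0, 0, 0, -1], [0.145, -0.012, -0.003, 0, 0, 0, -1], [0.185, -0.012, -0.005, 0, 0, 0, -1], [0.204, -0.012, -0.005, 0, 0, 0, -1]])

```text
time: 7.95
tool_pos: [0.6115, 0.1734, 0.2773]
tool_rot: [-1.569, -0.0, -1.374]
contact_force: [-0.4, 0.4, -0.7]
opening: 0.0916
```

```bash
python3 - <<'E'
from h import *
go(.611,.1755,.2,11.3)
s=cams.read_camera("side");t=cams.read_camera("top")
r=lambda im,k:cv2.resize(im,None,fx=k,fy=k,interpolation=cv2.INTER_CUBIC)
cv2.imwrite("pics/c5.png",np.hstack([r(s[80:210,230:330],4),r(t[160:290,150:250],4)]))
E
```

```text
t 7.95 pos [0.6115 0.1734 0.2773] open 0.0916 F [-0.4  0.4 -0.7] yaw 11.3 q [ 0.16  0.53  1.12 -0.    1.49 -0.04]
shift mm [-2.2 77.3 -0.3] turn [-0.1 -0.   0. ]
```

View pics/c5.png

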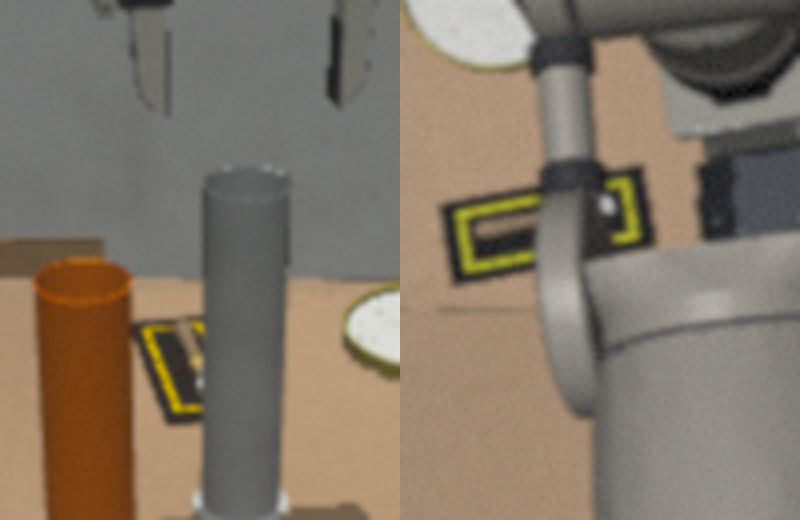

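The spatula lies along the long mat, inside the outline at (475–610, 205–240) in the right crop. The jaws are centred over the mould (tips at 165 and 335, tube at 247). Descending to grip the top of the mould.

apply_moves(plan=[[-0.002, 0.03, 0, 0, 0, 0, -1], [-0.002, 0.06, 0, 0, 0, 0, -1], [-0.002, 0.08, 0, 0, 0, 0, -1], [-0.002, 0.08, 0, 0, 0, 0, -1], [-0.002, 0.08, 0, 0, 0, 0, 0]], squeeze=20)

```text
time: 8.68
tool_pos: [0.6112, 0.1785, 0.1969]
tool_rot: [-1.569, 0.0, -1.37]
contact_force: [-0.2, 0.1, 0.4]
opening: 0.0856
```

apply_moves(plan=[[0, 0, 0, 0, 0, 0, 0.2], [0, 0, 0, 0, 0, 0, 1], [0, 0, 0, 0, 0, 0, 1], [0, 0, 0, 0, 0, 0, 1], [0, 0, 0, 0, 0, 0, 1]])

```text
time: 9.3
tool_pos: [0.611, 0.1772, 0.1959]
tool_rot: [-1.57, -0.0, -1.372]
contact_force: [0.3, -0.0, 0.2]
opening: 0.0497
```

apply_moves(plan=[[0, 0, 0, 0, 0, 0, 1], [0, -0.005, 0, 0, 0, 0, 1], [0, -0.015, 0, 0, 0, 0, 1], [0, -0.025, 0, 0, 0, 0, 1], [0, -0.03, 0, 0, 0, 0, 1]])

```text
time: 9.93
tool_pos: [0.6112, 0.1773, 0.2268]
tool_rot: [-1.569, -0.0, -1.372]
contact_force: [0.9, -0.4, -1.8]
opening: 0.0502
```

```bash
python3 - <<'E'
from h import *
go(.66,.07,.227,11.3)
go(.6425,.0,.227,11.3)
E
```

```text
t 9.93 pos [0.6112 0.1773 0.2268] open 0.0502 F [ 0.9 -0.4 -1.8] yaw 11.4 q [ 0.16  0.56  1.21 -0.    1.38 -0.04]
shift mm [ 1.149e+02 -1.000e-01  2.660e+01] turn [-0.1  0.1  0. ]
t 9.93 pos [0.6112 0.1773 0.2268] open 0.0502 F [ 0.9 -0.4 -1.8] yaw 11.4 q [ 0.16  0.56  1.21 -0.    1.38 -0.04]
shift mm [ 1.8e+02 -1.0e-01 -4.4e+00] turn [-0.1  0.1  0. ]
```

apply_moves(plan=[[0.012, 0, 0.005, 0, 0, 0, 1], [0.036, 0, 0.012, 0, 0, 0, 1], [0.062, 0, 0.018, 0, 0, 0, 1], [0.09, 0, 0.024, 0, 0, 0, 1], [0.115, 0, 0.025, 0, 0, 0, 1]])

```text
time: 10.55
tool_pos: [0.6588, 0.0667, 0.2249]
tool_rot: [-1.572, -0.0, -1.373]
contact_force: [-0.1, -0.4, -2.5]
opening: 0.05
```

apply_moves(plan=[[0.024, 0, -0.005, 0, 0, 0, 1], [0.045, 0, -0.018, 0, 0, 0, 1], [0.06, 0, -0.027, 0, 0, 0, 1], [0.065, 0, -0.03, 0, 0, 0, 1], [0.065, 0, -0.03, 0, 0, 0, 1]])

```text
time: 11.18
tool_pos: [0.6414, -0.0, 0.2261]
tool_rot: [-1.57, 0.0, -1.372]
contact_force: [-0.3, 0.7, -2.6]
opening: 0.0499
```

```bash
python3 - <<'E'
from h import *
go(.6425,.0,.2,11.3)
s=cams.read_camera("side")
r=lambda im,k:cv2.resize(im,None,fx=k,fy=k,interpolation=cv2.INTER_CUBIC)
cv2.imwrite("pics/c6.png",r(s[130:275,240:370],4))
E
```

```text
t 11.18 pos [ 0.6414 -0.      0.2261] open 0.0499 F [-0.3  0.7 -2.6] yaw 11.4 q [-0.12  0.57  1.19  0.    1.38 -0.32]
shift mm [ 0.2 26.1  1. ] turn [-0.   0.1 -0. ]
```

View pics/c6.png

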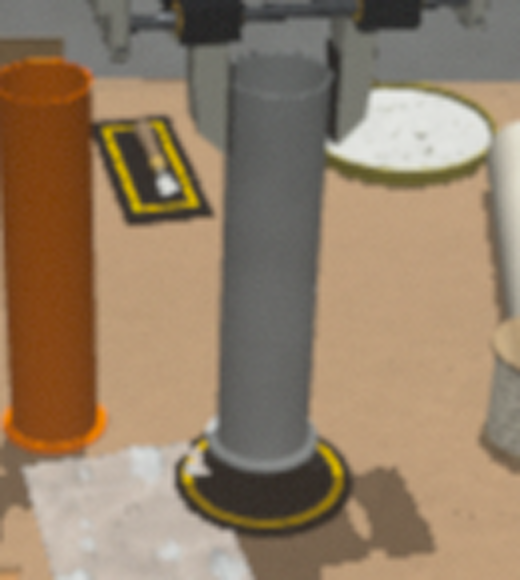

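The mould hangs over the ring: foot spans 209–317 (centre about 263) with its bottom edge at about 472, ring spans 181–349. The spatula on the long mat looks well placed (side-crop handle end about (143,122), tip (170,192)).

```bash
python3 - <<'E'
from h import *
f=lambda P:[round((a-b)*4) for a,b in zip(proj("side",P),(240,130))]
for z in (.03,.034,.25): print(z,f((.6414,0,z)))
print("foot bottom front",f((.6414,-.0305,.03)),"ring",f((.6425,0,.004)))
S=lambda x,y,z:at("side",240+x/4,130+y/4,z)
h,t=S(143,122,.013),S(170,193,.007); d=t-h
print("spat",h,t,(h+t)/2,np.degrees(np.arctan2(d[1],d[0])))
l=[S(x,y,.004) for x,y in((93,122),(172,114),(212,212),(130,223))]
print("mat",np.mean(l,0)); 
E
```

```text
0.03 [258, 440]
0.034 [258, 434]
0.25 [275, 74]
foot bottom front [260, 475] ring [258, 477]
spat [0.57418307 0.40245676 0.013     ] [0.59402096 0.30855041 0.007     ] [0.58410201 0.35550359 0.01      ] -78.07154364978135
mat [0.58051025 0.35316325 0.004     ]
```

apply_moves(plan=[[0, 0.008, 0.002, 0, 0, 0, 1], [0, 0.015, 0.002, 0, 0, 0, 1], [0, 0.02, 0.002, 0, 0, 0, 1], [0, 0.023, 0.002, 0, 0, 0, 1], [0, 0.025, 0.002, 0, 0, 0, 1]])

```text
time: 11.85
tool_pos: [0.6435, 0.0003, 0.2005]
tool_rot: [-1.571, -0.0, -1.372]
contact_force: [1.2, -1.4, -2.4]
opening: 0.0501
```

apply_moves(plan=[[0, 0, 0, 0, 0, 0, 1], [0, 0.001, 0, 0, 0, 0, 1], [0, 0.001, 0, 0, 0, 0, 1], [0, 0.001, 0, 0, 0, 0, 1], [0, 0.001, 0, 0, 0, 0, 1]])

```text
time: 12.48
tool_pos: [0.6437, 0.0002, 0.1999]
tool_rot: [-1.57, -0.0, -1.372]
contact_force: [1.0, 0.1, -1.6]
opening: 0.05
```

Still bearing slightly; easing down another millimetre.

apply_moves(plan=[[0, 0.001, 0, 0, 0, 0, 1], [0, 0.001, 0, 0, 0, 0, 1], [0, 0.0015, 0, 0, 0, 0, 1], [0, 0.0015, 0, 0, 0, 0, 1], [0, 0.0015, 0, 0, 0, 0, 1]])

```text
time: 13.1
tool_pos: [0.6438, 0.0002, 0.1998]
tool_rot: [-1.569, -0.001, -1.372]
contact_force: [-2.5, 0.2, 6.8]
opening: 0.0501
```

Contact with the mat: the force has gone from -2 to +7 N. Releasing slowly.

apply_moves(plan=[[0, -0.0005, 0, 0, 0, 0, 1], [0, -0.0005, 0, 0, 0, 0, -0.2], [0, -0.0005, 0, 0, 0, 0, -0.4], [0, -0.0005, 0, 0, 0, 0, -0.7], [0, -0.0005, 0, 0, 0, 0, -1]])

```text
time: 13.72
tool_pos: [0.6435, 0.0003, 0.1984]
tool_rot: [-1.571, 0.0, -1.372]
contact_force: [0.2, -0.7, 0.3]
opening: 0.0797
```

apply_moves(plan=[[0, 0, 0, 0, 0, 0, -1], [0, -0.01, 0, 0, 0, 0, -1], [0, -0.03, 0, 0, 0, 0, -1], [0, -0.06, 0, 0, 0, 0, -1], [0, -0.1, 0, 0, 0, 0, -1]])

```text
time: 14.35
tool_pos: [0.6432, 0.0003, 0.2997]
tool_rot: [-1.572, 0.0, -1.372]
contact_force: [0.1, -0.2, 0.4]
opening: 0.092
```

```bash
python3 - <<'E'
from h import *
go(.45,-.25,.3,11.3)
E
```

```text
t 14.35 pos [6.432e-01 3.000e-04 2.997e-01] open 0.092 F [ 0.1 -0.2  0.4] yaw 11.4 q [-0.12  0.54  1.04 -0.    1.56 -0.32]
shift mm [ 2.071e+02 -1.000e-01 -2.389e+02] turn [ 0.1  0.1 -0. ]
```

Moving clear, towards the start side and away from the candle, for the final view.

apply_moves(plan=[[0.02, 0, -0.03, 0, 0, 0, -1], [0.06, 0, -0.07, 0, 0, 0, -1], [0.1, 0, -0.115, 0, 0, 0, -1], [0.14, 0, -0.16, 0, 0, 0, -1], [0.18, 0, -0.205, 0, 0, 0, -1]])

```text
time: 14.98
tool_pos: [0.477, -0.2181, 0.2997]
tool_rot: [-1.57, -0.001, -1.371]
contact_force: [0.7, -0.4, 0.4]
opening: 0.0915
```

apply_moves(plan=[[0.027, 0, -0.034, 0, 0, 0, -1], [0.06, 0, -0.06, 0, 0, 0, -1], [0.08, 0, -0.08, 0, 0, 0, -1], [0.09, 0, -0.09, 0, 0, 0, -1], [0.09, 0, -0.09, 0, 0, 0, -1]])

```text
time: 15.6
tool_pos: [0.4077, -0.3231, 0.2991]
tool_rot: [-1.57, -0.0, -1.373]
contact_force: [-0.4, 0.5, -0.7]
opening: 0.092
```

```bash
python3 - <<'E'
from h import *
s=cams.read_camera("side");t=cams.read_camera("top")
r=lambda im,k:cv2.resize(im,None,fx=k,fy=k,interpolation=cv2.INTER_CUBIC)
a=r(t[100:310,120:440],2.5)[:, :800]; b=r(s[90:320],800/560)[:300]
cv2.imwrite("pics/c7.png",np.vstack([r(t[160:270,130:395],800/265)[:330],cv2.resize(s[100:330],(657,270))[:, :].copy() if 0 else np.pad(cv2.resize(s[100:330],(657,270)),((0,0),(0,143),(0,0)))]))
E
```

```text
(no output)
```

View pics/c7.png

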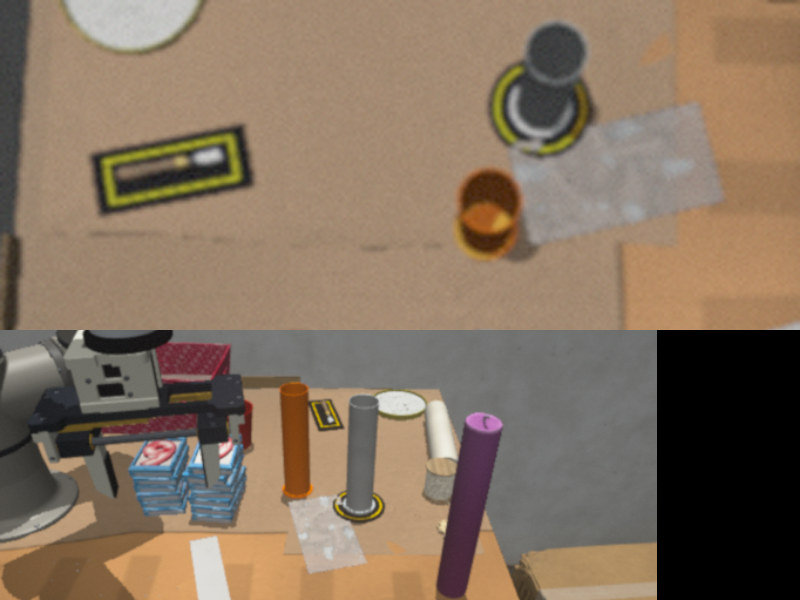

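The final view shows the mould upright with its foot centred in the ring (foot centre about x=540, ring centre about 540). The spatula middle is at about (171,165) against the mat centre at (172,169), roughly 4 mm apart and parallel. The bystanders in view have not moved and the arm is clear.

```bash
python3 -c "
from h import *
print(robot.hand_in())"
```

```text
the job is handed in; nothing more can be done
None
```

The pouring station is set up and handed in at about 16 s of the 67 s allowed. The simulator gives no verdict, so what follows rests on my own last checks.

- **Spatula:** I gripped it by the handle, carried it over the tubes and laid it on the long mat. In the last picture its middle is about 4 mm from the mat's middle, parallel to the outline within a few degrees.
- **Mould:** I gripped it near the rim, lifted it about 30 mm and lowered it until the force showed contact, then released. In the last picture it stands upright with its foot centred in the yellow ring, within a few millimetres.
- **Everything else:** The bystanders and the orange look-alike that I could see had not visibly moved. The red cup was mostly hidden behind the gripper in the last view, but the arm never went near it. The arm ended clear of everything, and the readings between moves never passed about 7 N.

The two cameras disagreed by about 3 to 4 mm on where the mats are. I placed by position relative to the mats in the same picture, so this stays inside the tolerances.

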